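# Close the lamp-curing box, refit its start knob and hold it in

## Robot

A 6-joint arm with a two-finger parallel gripper is mounted at the origin on a cart in front of the work surface, level with it; the furniture and walls round the work are solid. World frame = base frame: x ahead of the robot, y to its left, z up, the work surface at z = 0. Lengths are in m, angles in degrees, forces in N, time in s.
With the tool pointing down it reaches from about 0.25 to 0.725 m from the base axis. Payload 9.7 kg.
Tool frame: the origin (TCP) lies between the finger pads; the fingertips stand 25 mm ahead of it and the grasp point (between the pads) lies 6 mm ahead of it; z points along the fingers, y is the line along which they close (so a half turn about z gives the same grasp; the last joint's range is limited). The gripper opens to 85 mm and grips with 20 to 120 N. Pads are 22 mm wide; open, the fingers measure 114 mm over their backs; the gripper's body (76 mm by 85 mm) begins 54 mm behind the grasp point. The pads swing forward as they close: fully open they stand 13 mm farther back than shut.
Start: joints at [76.318, 4.979, 10.078, 95.1, 0, 90], TCP at [0.13, 0.534, 0.256] pointing down, gripper open.
Joint ranges: [-179.16, 179.16], [-48.56, 103.87], [-65.8, 70.77], [-126.05, 130.52], [-82.76, 87.17], [-180, 180]. Speed limits (degrees/s): [127.2, 127.2, 147.25, 180, 180, 180].

## Interface

Orientations are given as [roll, pitch, yaw] about the fixed x, y, z axes, in that order (R = Rz(yaw) Ry(pitch) Rx(roll)).
In Python, from workcell import bot gives the robot as it stands.
- The arm moves only by the shell command python3 drive.py [FORCE], which reads ROWS from standard input. ROWS is a JSON list of rows, 1 to 5 of them, each of 5 numbers: dx, dy, dz in m, then a turn about the tool's z in degrees, then the finger opening in m; each row is the pose to reach, as a shift and turn from the pose commanded when the command began, along the tool's axes at that moment; what a row does not reach only later rows make up. A row lasts 1/12 s, in which the tool goes at most 0.0417 m and 7.16 degrees, less where a joint would pass 70% of its speed; a pose out of reach is approached as far as the arm can. The fingers move at their own pace and stop on an object; FORCE is the grip in N (left out, the last holds). Time passes only in rows, so rows that do not move let the fingers close. It prints the time, the measured TCP pose, the force, the opening and the grip force at its end. Input that does not fit is refused with a message, and nothing moves.
- bot.get_obs(): the state, without advancing time (a new reading comes with each control period).
- bot.camera(name): name is "scene" or "top" or "wrist"; returns the picture (400x640x3 uint8, blue, green, red); there is no depth.
- bot.camera_info(name): a dict with "mtx" (3x3 intrinsics, pixels), "extrinsics" (4x4, takes a point from camera to world coordinates). Camera axes: x right, y down, z forward; pixel columns grow to the right and rows downward; lengths in m; the calibration is good to about 2 mm. A picture is of the moment at which its call begins: read the wrist's pose just before it. camera_info takes no time and is no camera call; for the wrist camera it gives the pose at the moment of the call.
- bot.job_done(): hands the job in; it is judged then, once.
The state is a dict: "time": time; "q": joint angles; "qd": joint speeds; "joint_efforts": joint torques, N m; "ee_pos": TCP position; "tcp_rot": TCP orientation; "wrist_force": force on the tool from outside, world axes, zero at the start; "torque": the same for the moment, N m; "opening": finger opening in m; "grasp_force": force on a finger pad.
Only numpy, scipy, OpenCV 4.12 (cv2) and the standard library are available. Lean on these libraries where they do the work, as an engineer would, in place of code of your own. Each camera call takes 0.05 s, during which the arm holds its last target. There are 200 camera calls.

## Task

Two freshly coated sample tiles are in the lamp-curing box: close its lid fully first, because the lamps must never be started over an open box. Then pick up the black knob that was pulled off for cleaning, turn it so that its D-shaped bore matches the flat on the timer's metal D-shaft, slide it fully onto the shaft and push knob and shaft in against the spring, about as far as they go; the lamps start on a long press, so finish with the robot still holding the knob pushed in. Leave the two white bottles and the dropper as they stand.

Things in the scene. Friction and masses are not known exactly. Their poses are not given: they have to be found in the camera images.
- curing_box: White bench curing box, heavy, fixed, 270 (x) x 230 mm (y). Origin on the table, 140 mm behind its front face and 130 mm before its back; x points from front to back, y to its left, z up. Front: console, x -140 to -50 mm, grey deck at z = 46 mm, with the D-shaft at x = -100, y = -55 mm. Behind it: chamber with the tiles, x -50 to 130 mm, rim at z = 84 mm.
- box_lid (a joint): Lid angle in rad: 0 = shut, level on the chamber's rim; grows as the front edge swings up and back (to 1.4); starts at 0.7 to 1.15. Lid 182 mm from hinge to front edge, 234 mm wide, 12 mm thick, hinged along the chamber's back edge. A friction hinge holds it wherever it is left: 1 to 4 N at the front edge moves it, also for the last bit.
- lid_edge (a point): Middle of the lid's front edge on its upper (outer) face; moves with the lid. x points along the lid to the hinge, y along the hinge, z out of the outer face. A pull tab, 56 mm wide, 6 mm thick, centred 30 mm to +y of this point, sticks out 18 mm in front of the edge. An amber window lies 56 to 126 mm behind the edge.
- lid_hinge (a point): Middle of the lid's hinge line, fixed on the box at the back edge of the rim, 84 mm up; axes as the box. The shut lid's outer face is 12 mm above it.
- knob: Loose black knob, 42 mm tall, about 50 g, standing bore down on the table. Origin: centre of its underside. Skirt 44 mm wide, 18 mm tall; on it a grip bar 14 mm wide (y), z 18 to 42 mm, along x from -18 to 27 mm, sides parallel from -16 to 16, tapering to the pointer at +x (white line on top). D-bore from below: 15.6 mm wide, 15 mm deep, flat 2.7 mm from the axis on the +x side, mouth bevelled.
- knob_pointer (a point): Tip of the knob's pointer, on its x axis 27.5 mm from the knob's axis and 30 mm above its underside.
- shaft_tip (a point): Centre of the top of the timer's upright steel D-shaft: 14 mm wide, 26 mm above the deck when out, tip bevelled, flat 2 mm from the axis on its +x side (x points square out of the flat). The knob fits with its x (pointer) along this x to within about 0.1 rad; fully on, its underside is 15 mm below the tip. The shaft turns only stiffly (0.2 N m).
- start_shaft (a joint): How far the D-shaft is pushed down into the box, m: 0 = out, 0.006 = fully in, against a stop. Return spring: about 3.6 N to start moving, 9 N fully in.
- bottle_a: White screw-cap bottle, 55 mm in diameter, 104 mm tall, standing; origin at the middle of its base. Bystander.
- bottle_b: Second white screw-cap bottle, same size, standing; origin at the middle of its base. Bystander.
- dropper: Small white dropper bottle, 25 mm in diameter, 87 mm tall, standing; origin at the middle of its base. Bystander.

How it is judged (in metres and radians):
On the way, in this order (a step that is already met when the one before it is completed fails the run):
1. the lid is fully shut (value of joint box_lid below 0.035 rad), for 0.2 s.
2. the knob is fully on the D-shaft, bore flat on shaft flat (horizontal distance between knob and shaft_tip below 0.003 m and z of knob in the frame of shaft_tip between -0.0175 and -0.0125 m and x of knob_pointer in the frame of shaft_tip above 0.02 m and angle between the x axis of knob and the x axis of shaft_tip, either way round below 0.3 rad and angle between the z axis of knob and the z axis of shaft_tip, either way round below 0.12 rad), for 0.1 s.
At the end, for the whole second after the job is handed in: Lid shut (under 0.035 rad); knob fully on the D-shaft (underside 12.5 to 17.5 mm below the tip, within 3 mm of its axis, pointer along the shaft's flat side, tipped under 0.12 rad); shaft pushed in more than 3.5 of its 6 mm, fingers still on the knob with over 2 N (all of step 2 and value of joint box_lid below 0.035 rad and value of joint start_shaft above 0.0035 m and contact force between the fingers and knob above 2 N); the arm keeps its last pose, push and grip.
It fails at once if the start shaft is pushed in (over 2 mm) while the lid is open (over 0.1 rad) (value of joint start_shaft above 0.002 m and value of joint box_lid above 0.1 rad).
It fails at once if a bottle or the dropper is knocked over or shoved by more than 30 mm (distance of any of bottle_a, bottle_b, dropper from where it was at the start of the episode above 0.03 m or angle between any of bottle_a, bottle_b, dropper's own z axis and vertical above 0.4 rad).
It also fails if it takes over 53 s, if anything falls off the work surface, if the arm or the gripper's body presses on something with over 40 N, if the wrist force passes 120 N, or if a joint passes its speed limit or range.

## Working session

There is one attempt and no reset: what is moved stays moved. The work goes in short steps, Python scripts to look and compute and a shell command to move; the robot and the scene stay as the last step left them, time stands still between calls to the robot, and variables do not carry over. Pictures are saved under pics/ and viewed, at most 10 in all, crops included, and the job is handed in when it is done.

```bash
ls; mkdir -p pics; cat > h.py <<'E'
import numpy as np, cv2
from workcell import bot
def snap(n,f):
    im=bot.camera(n); cv2.imwrite('pics/'+f,im); return im
def ray(n,uv,E=None):
    c=bot.camera_info(n); K=np.array(c['mtx']); E=np.array(c['extrinsics']) if E is None else E
    d=E[:3,:3]@np.linalg.solve(K,[uv[0],uv[1],1.]); return E[:3,3],d
def onz(n,uv,z):
    o,d=ray(n,uv); return o+d*(z-o[2])/d[2]
def tri(a,b):
    A=[];B=[]
    M=np.zeros((3,3));v=np.zeros(3)
    for n,uv in (a,b):
        o,d=ray(n,uv); d=d/np.linalg.norm(d); P=np.eye(3)-np.outer(d,d); M+=P; v+=P@o
    return np.linalg.solve(M,v)
def proj(n,p):
    c=bot.camera_info(n); E=np.linalg.inv(np.array(c['extrinsics'])); q=E[:3,:3]@p+E[:3,3]; q=np.array(c['mtx'])@q; return q[:2]/q[2]
E
python3 - <<'E'
from h import *
np.set_printoptions(precision=4,suppress=True)
print(bot.get_obs())
a=snap('scene','s0.png');b=snap('top','t0.png')
for n in('scene','top','wrist'): print(n,bot.camera_info(n))
E
```

```text
drive.py
pics
workcell.py
{'time': 0.0, 'q': array([76.3196,  5.0126, 10.0346, 95.0975,  0.001 , 90.001 ]), 'qd': array([ 0.1294, -0.1022, -0.0281,  0.0441, -0.0713,  0.0452]), 'joint_efforts': array([  0.0001, -52.0385,  46.4803,   0.0159,  -0.0001,  -0.    ]), 'ee_pos': array([0.13  , 0.5342, 0.2556]), 'tcp_rot': array([-179.9246,   -0.001 ,  166.3186]), 'wrist_force': array([ 0.1054, -0.1161, -0.3826]), 'torque': array([ 0.0027,  0.0232, -0.0126]), 'grasp_force': 0.0, 'opening': 0.08555585956221429}
scene {'mtx': array([[448.0312,   0.    , 313.0674],
       [  0.    , 448.0312, 201.2086],
       [  0.    ,   0.    ,   1.    ]]), 'extrinsics': array([[-0.5159, -0.4077,  0.7534, -0.0225],
       [-0.8565,  0.2598, -0.4459,  0.25  ],
       [-0.014 , -0.8754, -0.4833,  0.5051],
       [ 0.    ,  0.    ,  0.    ,  1.    ]])}
top {'mtx': array([[505.7785,   0.    , 319.3107],
       [  0.    , 505.7785, 197.2485],
       [  0.    ,   0.    ,   1.    ]]), 'extrinsics': array([[ 0.0198, -0.9877,  0.1552,  0.4285],
       [-0.9996, -0.0169,  0.0205, -0.1364],
       [-0.0176, -0.1555, -0.9877,  1.2277],
       [ 0.    ,  0.    ,  0.    ,  1.    ]])}
wrist {'mtx': array([[314.6888,   0.    , 322.5244],
       [  0.    , 314.6888, 195.7211],
       [  0.    ,   0.    ,   1.    ]]), 'extrinsics': array([[ 0.2368,  0.9266,  0.2923,  0.0539],
       [ 0.9716, -0.2252, -0.073 ,  0.5528],
       [-0.0018,  0.3013, -0.9535,  0.3742],
       [ 0.    ,  0.    ,  0.    ,  1.    ]])}
```

View pics/s0.png

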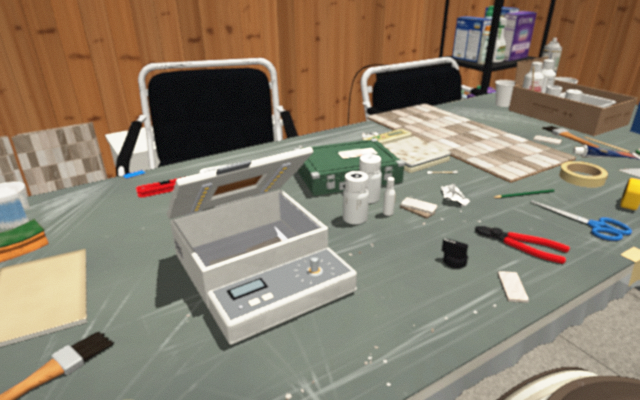

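View pics/t0.png

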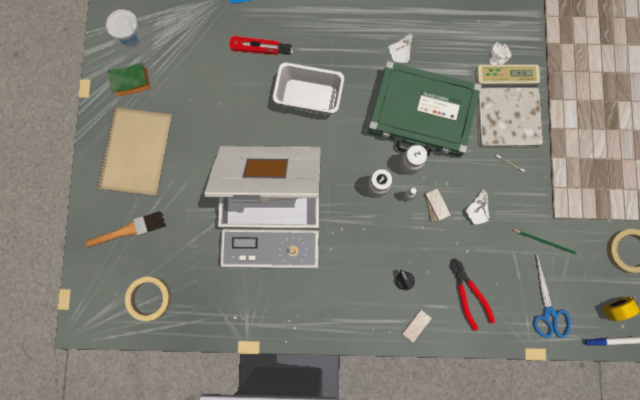

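The scene picture shows the box at about (265,250) with its lid open, the knob at (455,252), and the bottles at (355,197) and (370,175) with the dropper at (389,195). The top picture shows the console at cols 221-319, rows 231-267, the shaft at about (293,251) and the knob at (404,280). I'll enlarge both.

```bash
python3 - <<'E'
from h import *
s=cv2.imread('pics/s0.png');t=cv2.imread('pics/t0.png')
c=lambda im,x,y,w,h,f:cv2.resize(im[y:y+h,x:x+w],None,fx=f,fy=f,interpolation=cv2.INTER_CUBIC)
A=c(s,160,140,200,200,3)   # box scene
B=np.hstack([c(t,200,140,130,140,4)])
K=np.vstack([c(t,385,260,40,40,5),c(s,435,230,40,40,5)])
cv2.imwrite('pics/c1.png',A)
C=np.zeros((560,720,3),np.uint8);C[:560,:520]=B;C[:400,520:720]=K
cv2.imwrite('pics/c2.png',C)
E
```

```text
(no output)
```

View pics/c1.png

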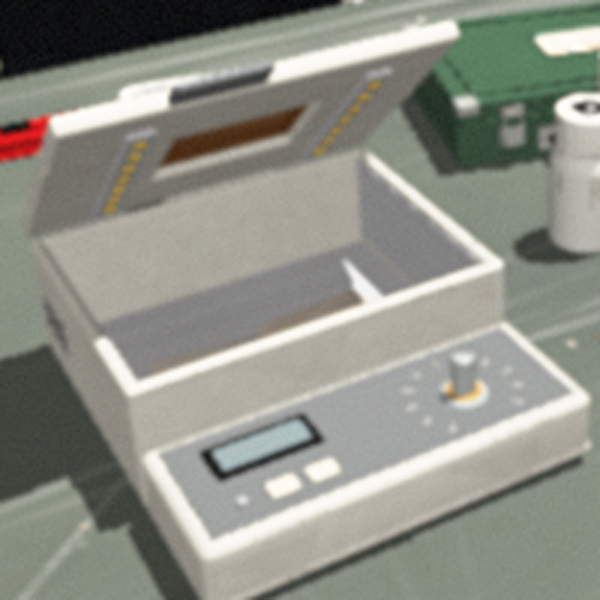

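View pics/c2.png

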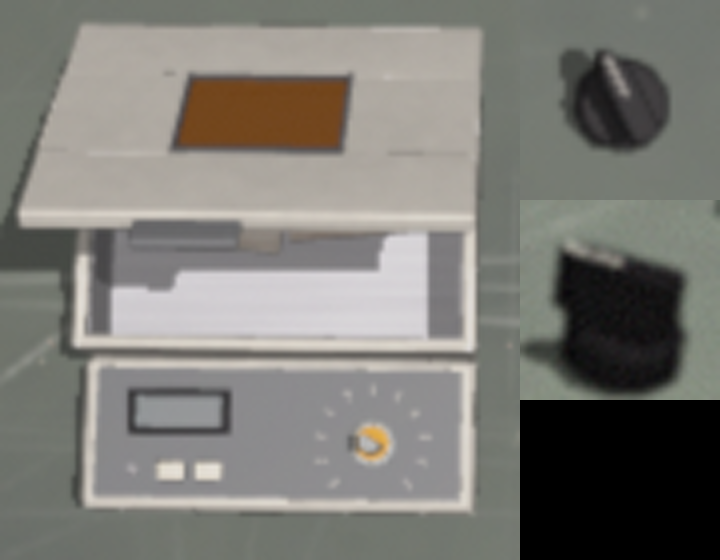

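Crop 1 shows the console deck corners at about (210,548), (590,395), (505,325) and (148,457), and the shaft tip at (463,357). Crop 2 shows the lid front edge at row 215, the grey tab at cols 130-240, the shaft at (370,441), and the knob pointing up and slightly left.

```bash
python3 - <<'E'
from h import *
np.set_printoptions(precision=4,suppress=True)
S=lambda x,y:('scene',(x/3+160-.33,y/3+140-.33)); T=lambda x,y:('top',(x/4+200-.375,y/4+140-.375))
P={'dFL':(S(210,548),T(85,500)),'dFR':(S(590,395),T(473,507)),'dBR':(S(505,325),T(473,365)),'dBL':(S(148,457),T(90,360)),
'rFL':(S(130,390),T(75,347)),'rFR':(S(502,265),T(475,350)),'lidFL':(S(48,122),T(22,215)),'lidFR':(S(458,25),T(476,216)),'shaft':(S(463,355),T(370,440)),
'knob top':(('scene',(435+75/5,230+60/5)),('top',(385+100/5,260+100/5)))}
for k,(a,b) in P.items():
    p=tri(a,b); print(k,p,proj('scene',p)-a[1],proj('top',p)-b[1])
# knob by black mask
t=cv2.imread('pics/t0.png'); 
m=(t.max(2)<60).astype(np.uint8); m[:260]=0;m[300:]=0;m[:,:385]=0;m[:,425:]=0
M=cv2.moments(m,True); print('knob area',M['m00'],M['m10']/M['m00'],M['m01']/M['m00'])
print('knob skirt c', onz('top',(M['m10']/M['m00'],M['m01']/M['m00']),.018))
for q in ((602-520,55),(628-520,92)): print(onz('top',(385+q[0]/5,260+q[1]/5),.042))
# hinge back edge guess
print('hinge L,R',onz('top',T(82,27)[1],.09),onz('top',T(481,30)[1],.09))
for n,(x,y) in {'bota':(355,222),'botb':(372,200),'drop':(389,214)}.items(): print(n,onz('scene',(x,y),0))
E
```

```text
dFL [0.4512 0.1127 0.0463] [-0.8765 -0.0723] [0.4748 0.2507]
dFR [ 0.4521 -0.1118  0.0441] [-0.0834 -0.0078] [0.0457 0.0383]
dBR [ 0.5349 -0.1098  0.0428] [0.1397 0.0129] [-0.0857 -0.0644]
dBL [0.533  0.1145 0.0438] [-0.6884 -0.0614] [0.4094 0.1983]
rFL [0.5371 0.1158 0.0852] [0.1354 0.013 ] [-0.0818 -0.038 ]
rFR [ 0.5401 -0.1113  0.0818] [0.3265 0.0296] [-0.204  -0.1516]
lidFL [0.5923 0.1193 0.2149] [1.2191 0.1807] [-0.8102 -0.3219]
lidFR [ 0.5947 -0.1145  0.2138] [-0.5241 -0.0536] [0.3659 0.2526]
shaft [ 0.4884 -0.0526  0.0717] [0.114  0.0108] [-0.0664 -0.0478]
knob top [ 0.4284 -0.3096  0.0443] [2.7417 0.1468] [-1.4475 -1.5486]
knob area 153.0 401.7908496732026 281.0980392156863
knob skirt c [ 0.4222 -0.3093  0.018 ]
[ 0.4454 -0.3051  0.042 ]
[ 0.4287 -0.317   0.042 ]
hinge L,R [0.7229 0.12   0.09  ] [ 0.7247 -0.1117  0.09  ]
bota [ 0.6375 -0.2444  0.    ]
botb [ 0.696  -0.3352  0.    ]
drop [ 0.6248 -0.3274  0.    ]
```

```bash
cat >> h.py <<'E'
from scipy.spatial.transform import Rotation as Ro
def go(*targets):
    "print tool-axis shifts from the present pose to world targets"
    o=bot.get_obs(); R=Ro.from_euler('xyz',o['tcp_rot'],degrees=True)
    print('now',o['ee_pos'].round(4),o['tcp_rot'].round(2),'q',o['q'].round(1),'F',o['wrist_force'].round(1))
    for t in targets: print(t,'->',R.inv().apply(np.array(t)-o['ee_pos']).round(4))
E
python3 - <<'E'
from h import *
go((.612,0,.30))
th=np.radians([48,40,30,20,10,5,0])
for r in(.155,): 
    for a in th: print(round(np.degrees(a)),(.719-r*np.cos(a)+.012*np.sin(a)).round(4),(.084+r*np.sin(a)+.012*np.cos(a)+.025).round(4))
E
```

```text
now [0.1301 0.5342 0.2556] [-179.93   -0.    166.32] q [76.3  5.  10.  95.1  0.  90. ] F [-0.4 -0.6  1. ]
(0.612, 0, 0.3) -> [-0.5946 -0.4051 -0.0439]
48 0.6242 0.2322
40 0.608 0.2178
30 0.5908 0.1969
20 0.5775 0.1733
10 0.5684 0.1477
5 0.5656 0.1345
0 0.564 0.121
```

```bash
echo '[[-0.033,-0.022,-0.01,0,0],[-0.066,-0.044,-0.02,0,0],[-0.099,-0.067,-0.03,0,0],[-0.132,-0.09,-0.04,0,0],[-0.165,-0.112,-0.044,0,0]]' | python3 drive.py 40
echo '[[-0.034,-0.023,0,0,0],[-0.068,-0.046,0,0,0],[-0.102,-0.07,0,0,0],[-0.136,-0.093,0,0,0],[-0.17,-0.116,0,0,0]]' | python3 drive.py
echo '[[-0.034,-0.023,0,0,0],[-0.068,-0.046,0,0,0],[-0.102,-0.07,0,0,0],[-0.136,-0.093,0,0,0],[-0.17,-0.116,0,0,0]]' | python3 drive.py
echo '[[-0.03,-0.02,0,0,0],[-0.06,-0.04,0,0,0],[-0.09,-0.061,0,0,0],[-0.09,-0.061,0,0,0]]' | python3 drive.py
python3 - <<'E'
from h import *
go((.612,0,.30),(.626,0,.24))
E
```

```text
time: 0.52
ee_pos: [0.2647, 0.3851, 0.3013]
tcp_rot: [179.9, 0.0, 166.4]
wrist_force: [0.6, 0.3, 0.1]
opening: 0.0258
grasp_force: 0.0
time: 0.93
ee_pos: [0.4025, 0.2317, 0.3002]
tcp_rot: [180.0, 0.0, 166.3]
wrist_force: [0.3, 1.2, -0.2]
opening: 0.0003
grasp_force: 0.0
time: 1.35
ee_pos: [0.5403, 0.0787, 0.3]
tcp_rot: [-180.0, -0.0, 166.3]
wrist_force: [0.3, 1.1, 0.2]
opening: -0.0005
grasp_force: 0.0
time: 1.68
ee_pos: [0.6153, -0.0043, 0.2971]
tcp_rot: [-179.9, -0.2, 166.1]
wrist_force: [-0.1, 0.2, 0.2]
opening: 0.0001
grasp_force: 0.0
now [ 0.6153 -0.0043  0.2971] [-1.7989e+02 -1.6000e-01  1.6610e+02] q [-4.000e-01  1.590e+01  2.720e+01  1.015e+02 -1.000e-01  1.350e+01] F [-0.1  0.2  0.2]
(0.612, 0, 0.3) -> [ 0.0042  0.0034 -0.0029]
(0.626, 0, 0.24) -> [-0.0095  0.0069  0.0571]
```

```bash
echo '[[-0.009,0.003,0.02,-7,0],[-0.009,0.003,0.03,-13.7,0],[-0.009,0.003,0.04,-13.7,0]]' | python3 drive.py
python3 - <<'E'
from h import *
go((.626,0,.24),(.618,0,.226),(.608,0,.213),(.59,0,.192))
E
```

```text
time: 1.93
ee_pos: [0.622, 0.0008, 0.2584]
tcp_rot: [180.0, -0.1, -179.6]
wrist_force: [-0.6, 0.9, 0.9]
opening: 0.0001
grasp_force: 0.0
now [0.622  0.0008 0.2584] [ 1.7999e+02 -1.2000e-01 -1.7958e+02] q [ 0.1 15.5 22.3 97.   0.  -0.3] F [-0.6  0.9  0.9]
(0.626, 0, 0.24) -> [-0.0041 -0.0008  0.0184]
(0.618, 0, 0.226) -> [ 0.0039 -0.0007  0.0324]
(0.608, 0, 0.213) -> [ 0.0139 -0.0007  0.0454]
(0.59, 0, 0.192) -> [ 0.0318 -0.0005  0.0665]
```

```bash
echo '[[-0.003,0,0.018,0,0],[0.002,0,0.025,0,0],[0.006,0,0.034,0,0],[0.01,0,0.04,0,0],[0.014,0,0.045,0,0]]' | python3 drive.py
echo '[[0.005,0,0.006,0,0],[0.01,0,0.013,0,0],[0.014,0,0.018,0,0],[0.018,0,0.024,0,0]]' | python3 drive.py
python3 - <<'E'
from h import *
go((.578,0,.173),(.568,0,.148),(.565,0,.134),(.564,0,.121))
E
```

```text
time: 2.35
ee_pos: [0.6074, 0.0011, 0.2147]
tcp_rot: [-180.0, -0.0, -180.0]
wrist_force: [0.2, 0.5, 2.8]
opening: -0.0001
grasp_force: 1.1
time: 2.68
ee_pos: [0.5898, 0.001, 0.1912]
tcp_rot: [180.0, 0.1, -180.0]
wrist_force: [1.5, -0.9, 1.0]
opening: -0.0002
grasp_force: 0.9
now [0.5898 0.001  0.1912] [ 1.8000e+02  6.0000e-02 -1.7998e+02] q [ 0.1  9.6  7.9 88.3  0.   0.1] F [ 1.5 -0.9  1. ]
(0.578, 0, 0.173) -> [ 0.0118 -0.001   0.0182]
(0.568, 0, 0.148) -> [ 0.0219 -0.001   0.0432]
(0.565, 0, 0.134) -> [ 0.0249 -0.001   0.0572]
(0.564, 0, 0.121) -> [ 0.0259 -0.001   0.0702]
```

```bash
echo '[[0.006,0,0.01,0,0],[0.012,0,0.019,0,0],[0.016,0,0.028,0,0],[0.019,0,0.036,0,0],[0.022,0,0.044,0,0]]' | python3 drive.py
echo '[[0.001,0,0.008,0,0],[0.002,0,0.014,0,0],[0.003,0,0.02,0,0],[0.003,0,0.024,0,0],[0.003,0,0.026,0,0]]' | python3 drive.py
```

```text
time: 3.1
ee_pos: [0.5677, 0.001, 0.1468]
tcp_rot: [180.0, 0.0, -180.0]
wrist_force: [0.8, 0.3, 1.3]
opening: 0.0
grasp_force: 0.8
time: 3.52
ee_pos: [0.5645, 0.0009, 0.1209]
tcp_rot: [180.0, -0.0, -180.0]
wrist_force: [-8.4, -0.5, 17.7]
opening: 0.0003
grasp_force: 9.1
```

```bash
echo '[[0,0,0,0,0],[0,0,-0.03,0,0],[0.03,-0.02,-0.06,0,0],[0.055,-0.04,-0.085,0,0],[0.065,-0.054,-0.1,0,0]]' | python3 drive.py
echo '[[0,0,0,0,0],[0,0,0,0,0],[0,0,0,0,0]]' | python3 drive.py
python3 - <<'E'
from h import *
np.set_printoptions(precision=4,suppress=True)
go()
E=np.array(bot.camera_info('wrist')['extrinsics']); w=snap('wrist','w1.png'); np.save('w1.npy',E)
t=snap('top','t1.png'); 
u=proj('wrist',np.array([.4885,-.053,.072])); print(u,E[:3,3])
x,y=int(u[0]),int(u[1])
c=cv2.resize(w[y-60:y+60,x-80:x+80],None,fx=5,fy=5,interpolation=cv2.INTER_CUBIC)
cv2.imwrite('pics/w1c.png',c); print('origin',x-80,y-60)
E
```

```text
time: 3.93
ee_pos: [0.4985, -0.0537, 0.2238]
tcp_rot: [-180.0, 0.1, -179.9]
wrist_force: [0.2, 0.6, 0.4]
opening: 0.0001
grasp_force: 0.0
time: 4.18
ee_pos: [0.5002, -0.053, 0.2207]
tcp_rot: [180.0, -0.0, 180.0]
wrist_force: [0.3, 0.7, -0.7]
opening: 0.0002
grasp_force: 0.0
now [ 0.5002 -0.053   0.2207] [179.99  -0.01 180.  ] q [-6.1 -2.1 -1.1 91.   0.  -6.1] F [ 0.3  0.7 -0.7]
[322.0293 177.0348] [ 0.4219 -0.0528  0.3393]
origin 242 117
```

View pics/w1c.png

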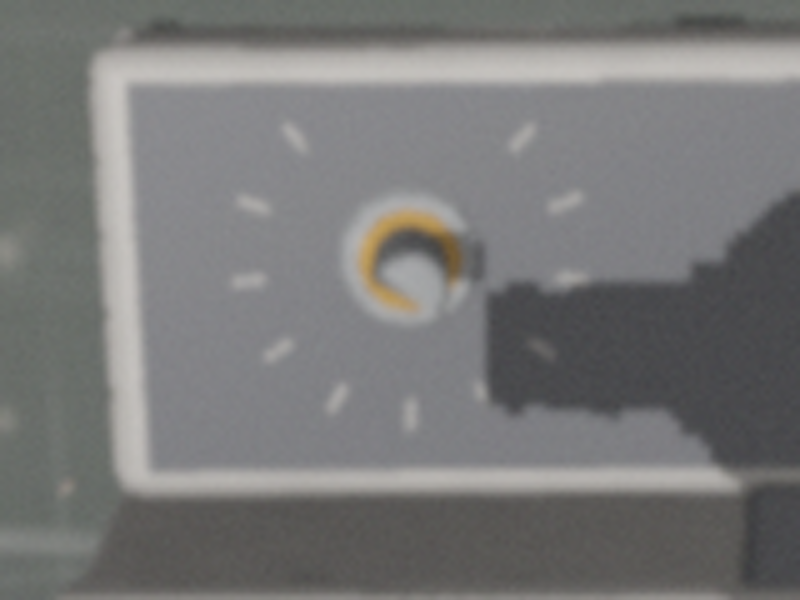

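The crop shows the shaft and its orange ring at about (410,270), with the shut lid below. The flat is not clear at this size, so I'll go lower and enlarge it.

```bash
echo '[[0.01,0,0.03,0,0],[0.02,0,0.06,0,0],[0.02,0,0.085,0,0],[0.02,0,0.085,0,0],[0.02,0,0.085,0,0]]' | python3 drive.py
python3 - <<'E'
from h import *
np.set_printoptions(precision=4,suppress=True)
go()
E=np.array(bot.camera_info('wrist')['extrinsics']); w=snap('wrist','w2.png'); np.save('w2.npy',E)
u=proj('wrist',np.array([.4885,-.053,.072])); print(u,E[:3,3])
x,y=int(u[0]),int(u[1])
f=lambda im,x,y,w,h,f:cv2.resize(im[y-h:y+h,x-w:x+w],None,fx=f,fy=f,interpolation=cv2.INTER_CUBIC)
c=f(w,x,y,25,25,10); print('origin',x-25,y-25)
s=f(cv2.imread('pics/s0.png'),314,265,15,15,8); t=f(cv2.imread('pics/t0.png'),292,250,15,15,8)
C=np.zeros((500,750,3),np.uint8);C[:,:500]=c;C[:240,505:745]=s;C[250:490,505:745]=t
cv2.imwrite('pics/w2c.png',cv2.convertScaleAbs(C,alpha=1.1))
E
```

```text
time: 4.7
ee_pos: [0.4792, -0.0526, 0.135]
tcp_rot: [180.0, -0.2, -179.9]
wrist_force: [-0.1, 0.4, 0.9]
opening: 0.0002
grasp_force: 0.0
now [ 0.4792 -0.0526  0.135 ] [ 179.98   -0.19 -179.94] q [ -6.3  -4.8 -13.1  81.9   0.   -6.3] F [-0.1  0.4  0.9]
[322.0299 238.8515] [ 0.4013 -0.0525  0.2539]
origin 297 213
```

View pics/w2c.png

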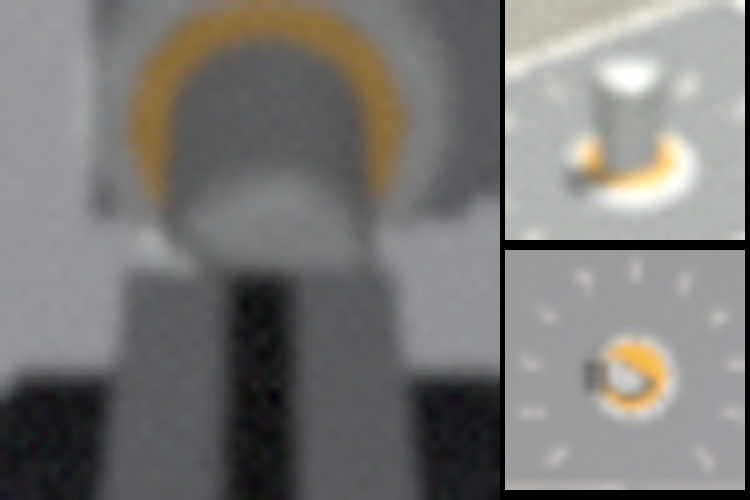

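The picture shows the shaft's round side facing the robot, with the fingers hiding its tip. The top view suggests the flat faces +x and slightly -y. I'll shift forward for a clear look, then go above the knob and take a wrist picture there too.

```bash
echo '[[-0.03,0,0,0,0],[-0.033,0,0,0,0],[-0.033,0,0,0,0]]' | python3 drive.py
python3 - <<'E'
from h import *
go()
E=np.array(bot.camera_info('wrist')['extrinsics']); w=snap('wrist','w3.png'); np.save('w3.npy',E)
print(proj('wrist',np.array([.4885,-.053,.072])))
go((.5,-.15,.19),(.44,-.312,.19))
E
```

```text
time: 5.0
ee_pos: [0.5147, -0.053, 0.1376]
tcp_rot: [-180.0, 0.1, -180.0]
wrist_force: [-0.7, 0.7, 0.2]
opening: 0.0
grasp_force: 0.0
now [ 0.5147 -0.053   0.1376] [-1.7999e+02  1.0000e-01 -1.7995e+02] q [-5.9 -0.3 -8.5 81.7  0.  -5.9] F [-0.7  0.7  0.2]
[322.46410748 187.6712138 ]
now [ 0.5138 -0.053   0.1374] [-1.7999e+02  6.0000e-02 -1.7996e+02] q [-5.9 -0.3 -8.6 81.7 -0.  -5.9] F [-0.6 -0.1 -0.3]
(0.5, -0.15, 0.19) -> [ 0.0138 -0.097  -0.0526]
(0.44, -0.312, 0.19) -> [ 0.074  -0.2589 -0.0526]
```

```bash
echo '[[0,-0.01,-0.038,0,0],[0.01,-0.046,-0.052,-7,0],[0.02,-0.085,-0.052,-14,0],[0.03,-0.125,-0.052,-21,0],[0.04,-0.165,-0.052,-28,0.05]]' | python3 drive.py
python3 - <<'E'
from h import *
go((.44,-.302,.16))
E
```

```text
time: 5.47
ee_pos: [0.4758, -0.2063, 0.19]
tcp_rot: [-179.9, 0.1, -153.9]
wrist_force: [0.4, 0.3, 0.7]
opening: 0.011
grasp_force: 0.0
now [ 0.4758 -0.2063  0.19  ] [-1.7990e+02  8.0000e-02 -1.5388e+02] q [-23.4  -0.3  -2.7  87.5  -0.  -49.6] F [0.4 0.3 0.7]
(0.44, -0.302, 0.16) -> [ 0.0743 -0.0702  0.03  ]
```

```bash
echo '[[0.03,-0.025,0.01,-7,0.05],[0.06,-0.05,0.02,-7,0.05],[0.069,-0.058,0.03,-7,0.05],[0.069,-0.058,0.03,-7,0.05],[0.069,-0.058,0.03,-7,0.05]]' | python3 drive.py
python3 - <<'E'
from h import *
np.set_printoptions(precision=4,suppress=True)
go()
E=np.array(bot.camera_info('wrist')['extrinsics']); w=snap('wrist','w4.png'); np.save('w4.npy',E)
u=proj('wrist',np.array([.423,-.314,.03])); print(u,E[:3,3])
x,y=map(int,u)
w3=cv2.imread('pics/w3.png')
a=cv2.resize(w3[165:215,297:347],None,fx=8,fy=8,interpolation=cv2.INTER_CUBIC)
b=cv2.resize(w[y-50:y+50,x-50:x+50],None,fx=4,fy=4,interpolation=cv2.INTER_CUBIC); print('b origin',x-50,y-50)
cv2.imwrite('pics/w4c.png',np.hstack([cv2.convertScaleAbs(a,alpha=1.3),cv2.convertScaleAbs(b,alpha=1.8)]))
E
```

```text
time: 5.88
ee_pos: [0.4387, -0.2876, 0.1588]
tcp_rot: [180.0, 0.0, -147.4]
wrist_force: [-0.6, 0.4, 0.7]
opening: 0.0503
grasp_force: 0.0
now [ 0.4387 -0.2876  0.1588] [ 179.99    0.01 -147.37] q [-33.3   0.7  -5.2  84.2   0.  -65.9] F [-0.6  0.4  0.7]
[304.3581 161.645 ] [ 0.3725 -0.329   0.2773]
b origin 254 111
```

View pics/w4c.png

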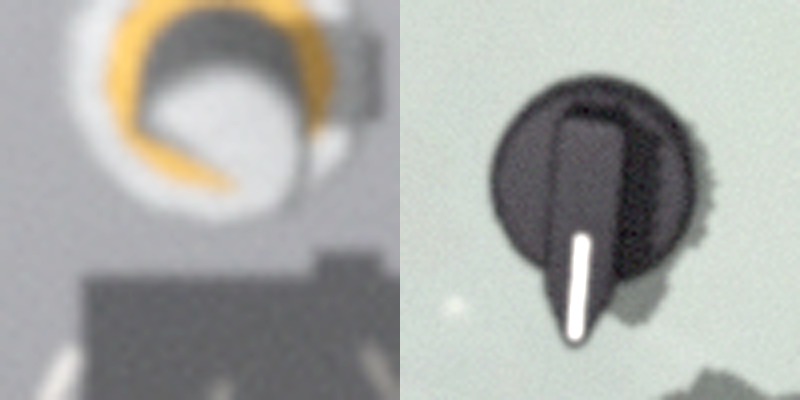

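The left half shows the shaft tip, with the flat edge from about (147,128) to (240,185). The right half shows the knob skirt circle centred near (593,177) and the white line from (582,235) to (574,335), so the pointer runs down the image. Next I'll measure both.

```bash
cat > m.py <<'E'
from h import *
np.set_printoptions(precision=4,suppress=True)
K=np.array(bot.camera_info('wrist')['mtx'])
def cast(E,uv,z):
    uv=np.atleast_2d(uv); d=(E[:3,:3]@np.linalg.solve(K,np.c_[uv,np.ones(len(uv))].T)).T
    return E[:3,3]+d*((z-E[2,3])/d[:,2])[:,None]
def circ(p):
    A=np.c_[2*p[:,:2],np.ones(len(p))]; s=np.linalg.lstsq(A,(p[:,:2]**2).sum(1),rcond=None)[0]
    return s[:2],np.sqrt(s[2]+s[:2]@s[:2])
def P(x,y,ox,oy,f): return np.c_[np.array(x)/f+ox-.5+.5/f,np.array(y)/f+oy-.5+.5/f]
E
python3 - <<'E'
from m import *
for n in (1,3):
    w=cv2.imread(f'pics/w{n}.png'); E=np.load(f'w{n}.npy')
    h=cv2.cvtColor(w,cv2.COLOR_BGR2HSV); m=cv2.inRange(h,(12,90,90),(32,255,255)); m[:, :280]=0;m[:,370:]=0
    c=max(cv2.findContours(m,0,1)[0],key=cv2.contourArea)
    hull=cv2.convexHull(c)[:,0].astype(float); p=cast(E,hull,.046)
    for _ in range(3):
        c0,r=circ(p); e=np.hypot(*(p[:,:2]-c0).T)-r; p=p[e>-0.0008]
    print('ring',n,c0,r,len(p),'px',cv2.boundingRect(c))
E=np.load('w3.npy')
q=cast(E,P([147,240],[128,185],297,165,8),.0715); d=q[1]-q[0]; nrm=np.array([d[0],d[1]])
a=np.degrees(np.arctan2(-d[0],d[1])); print('flat pts',q,'edge dir',d[:2],'angles of normal',a,a+180)
x=cast(E,P([303,225],[130,60],297,165,8),.0715); print('right edge, top',x)
# knob
E=np.load('w4.npy'); w=cv2.imread('pics/w4.png'); g=w.max(2)
m=(g<75).astype(np.uint8)*255; m[:111]=0;m[205:]=0;m[:,:254]=0;m[:,340:]=0
c=max(cv2.findContours(m,0,1)[0],key=cv2.contourArea)[:,0].astype(float)
print('knob bbox',c.min(0),c.max(0))
arc=c[(c[:,1]<165)&~((c[:,0]>320)&(c[:,1]>135))]
for z in (.0,.009,.018):
    print('skirt',z,*circ(cast(E,arc,z)))
wm=((g>150)).astype(np.uint8); wm[:165]=0;wm[200:]=0;wm[:,:292]=0;wm[:,306:]=0
ys,xs=np.nonzero(wm); inner=[(x,y) for x,y in zip(xs,ys)]
n_,lab,st,ce=cv2.connectedComponentsWithStats(wm); print(st)
i=[k for k in range(1,n_) if lab[182,299]==k or lab[182,298]==k][0]
ys,xs=np.nonzero(lab==i); p=cast(E,np.c_[xs,ys].astype(float),.042)
v=cv2.fitLine(p[:,:2].astype(np.float32),cv2.DIST_L2,0,1e-6,1e-6).ravel(); print('line',v,np.degrees(np.arctan2(v[1],v[0])), p[:,:2].min(0),p[:,:2].max(0))
E
```

```text
ring 1 [ 0.4873 -0.0521] 0.008928591120214331 15 px (314, 160, 20, 18)
ring 3 [ 0.4875 -0.052 ] 0.009265074394513156 17 px (311, 161, 27, 27)
flat pts [[ 0.4852 -0.0576  0.0715]
 [ 0.4897 -0.0505  0.0715]] edge dir [0.0045 0.0071] angles of normal -32.42919614878241 147.5708038512176
right edge, top [[ 0.4853 -0.0457  0.0715]
 [ 0.4799 -0.0517  0.0715]]
knob bbox [277. 130.] [330. 195.]
skirt 0.0 [ 0.425  -0.3163] 0.023138389061203093
skirt 0.009 [ 0.4233 -0.3167] 0.02238752545825476
skirt 0.018 [ 0.4216 -0.3171] 0.02163666185529128
[[     0      0    640    400 255939]
 [   296    170      5     25     61]]
line [ 0.8943  0.4474  0.4358 -0.3109] 26.576635 [ 0.4274 -0.3155] [ 0.4447 -0.3059]
```

```bash
python3 - <<'E'
from m import *
w=cv2.imread('pics/w3.png'); E=np.load('w3.npy')
f=8; b=cv2.resize(w[165:215,297:347],None,fx=f,fy=f,interpolation=cv2.INTER_CUBIC).astype(float)
sat=b[...,2]-b[...,0]  # red-blue: orange high
pts=[]
for x in range(152,232,6):
    col=sat[:,x]; ys=np.arange(100,230); s=col[100:230]; k=s.argmax()
    up=[y for y in range(k,0,-1) if s[y]<s[k]/2]
    if up: pts.append((x,100+up[0],s[k]))
pts=np.array(pts); print(pts.astype(int).tolist())
q=cast(E,P(pts[:,0],pts[:,1],297,165,f),.0715)[:,:2]
v=cv2.fitLine(q.astype(np.float32),cv2.DIST_HUBER,0,1e-6,1e-6).ravel(); print('normal deg',np.degrees(np.arctan2(-v[0],v[1])), 'point',v[2:])
n=np.array([v[1],-v[0]]); n*=np.sign(n[0]); print('dist of flat from axis',n@(v[2:]-[.4874,-.0521]))
E=np.load('w4.npy'); w=cv2.imread('pics/w4.png'); g=w.max(2).astype(float)
col=g[110:150,298:308]; print(col.mean(1).astype(int))
c=max(cv2.findContours(((g<110)*255).astype(np.uint8)[111:205,254:340].copy(),0,1)[0],key=cv2.contourArea)[:,0]+[254,111]
d=np.array([.894,.447])
print('tip',cast(E,c[c[:,1].argmax()].astype(float),.03), 'near edge',cast(E,[(302,c[:,1].min()-.3)],0.), c.min(0),c.max(0))
E
```

```text
[[152, 139, 86], [158, 142, 89], [164, 145, 92], [170, 148, 93], [176, 151, 93], [182, 154, 91], [188, 157, 87], [194, 159, 82], [200, 162, 77], [206, 165, 69], [212, 168, 63], [218, 170, 56], [224, 172, 46], [230, 174, 32]]
normal deg -25.604273 point [ 0.4875 -0.0542]
dist of flat from axis 0.0010131164404715814
[122 123 122 122 122 122 123 123 123 122 123 123 123 123 123 123 122 122
 115  94  64  40  32  34  38  41  38  29  20  20  26  38  49  55  54  52
  51  51  51  52]
tip [[ 0.4522 -0.3051  0.03  ]] near edge [[ 0.4046 -0.3296  0.    ]] [275 129] [333 198]
```

```bash
echo '[[-0.034,0.019,0,7,0],[-0.069,0.039,0,14,0],[-0.104,0.059,0,21,0],[-0.139,0.079,0,28,0],[-0.173,0.098,0,32.6,0]]' | python3 drive.py
python3 - <<'E'
from h import *
go((.563,-.052,.138))
E
```

```text
time: 6.35
ee_pos: [0.5279, -0.1179, 0.1598]
tcp_rot: [-180.0, 0.1, -179.7]
wrist_force: [0.5, -0.0, 0.9]
opening: -0.0003
grasp_force: 0.0
now [ 0.5279 -0.1179  0.1598] [-1.7998e+02  1.1000e-01 -1.7973e+02] q [-12.6   2.8  -2.9  84.2   0.  -12.9] F [ 0.5 -0.   0.9]
(0.563, -0.052, 0.138) -> [-0.0353  0.0657  0.0218]
```

```bash
echo '[[-0.016,0.03,0.008,0,0],[-0.031,0.058,0.018,0,0],[-0.031,0.058,0.021,0,0],[-0.031,0.058,0.021,0,0],[-0.031,0.058,0.021,0,0]]' | python3 drive.py
python3 - <<'E'
from h import *
go()
E=np.array(bot.camera_info('wrist')['extrinsics']); w=snap('wrist','w5.png'); np.save('w5.npy',E)
u=proj('wrist',np.array([.4874,-.0521,.072])); print(u,E[:3,3]); x,y=map(int,u.round())
b=cv2.resize(w[y-25:y+25,x-25:x+25],None,fx=10,fy=10,interpolation=cv2.INTER_CUBIC); print('o',x-25,y-25)
cv2.imwrite('pics/w5c.png',cv2.convertScaleAbs(b,alpha=1.3))
E
```

```text
time: 6.77
ee_pos: [0.5576, -0.0615, 0.1381]
tcp_rot: [-180.0, 0.0, -179.4]
wrist_force: [0.3, -0.1, -0.1]
opening: -0.0001
grasp_force: 0.0
now [ 0.5576 -0.0615  0.1381] [-1.7999e+02  3.0000e-02 -1.7937e+02] q [-6.3  5.7 -2.2 82.1 -0.  -6.9] F [ 0.3 -0.1 -0.1]
[341.38060637 111.60644256] [ 0.47914731 -0.06210027  0.25659946]
o 316 87
```

View pics/w5c.png

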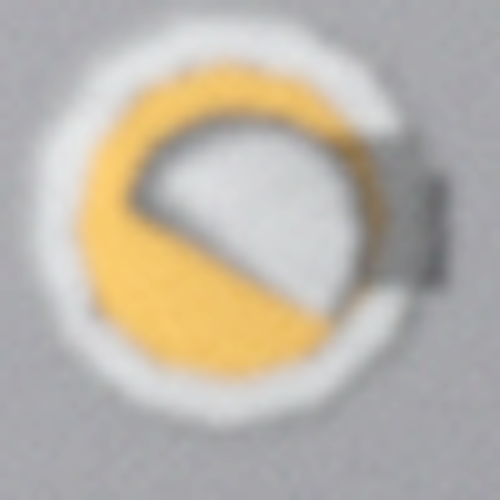

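This is a clear overhead view: the D's flat runs from about (130,207) to (330,325), facing down and left in the image, with the ring around it.

```bash
python3 - <<'E'
from m import *
w=cv2.imread('pics/w5.png'); E=np.load('w5.npy'); f=10
b=cv2.resize(w[87:137,316:366],None,fx=f,fy=f,interpolation=cv2.INTER_CUBIC).astype(float)
sat=b[...,2]-b[...,0]; pts=[]
for x in range(150,310,8):
    yl=207+(x-130)*.59; ys=np.arange(int(yl)-40,int(yl)+30); s=sat[ys,x]; k=np.nonzero(s>45)[0]
    k=[j for j in range(len(s)-1,0,-1) if s[j]>45>=s[j-1]]
    if k: pts.append((x,ys[k[0]]))
pts=np.array(pts); print(pts.tolist())
q=cast(E,P(pts[:,0],pts[:,1],316,87,f),.070)[:,:2]
v=cv2.fitLine(q.astype(np.float32),cv2.DIST_HUBER,0,1e-6,1e-6).ravel(); print('normal deg',np.degrees(np.arctan2(-v[0],v[1])))
n=np.array([v[1],-v[0]]); n*=np.sign(n[0])
h=cv2.cvtColor(w,cv2.COLOR_BGR2HSV); m=cv2.inRange(h,(12,90,90),(32,255,255)); m[:,:316]=0;m[:,366:]=0
c=max(cv2.findContours(m,0,1)[0],key=cv2.contourArea)
p=cast(E,cv2.convexHull(c)[:,0].astype(float),.0465)
for _ in range(3):
    c0,r=circ(p); e=np.hypot(*(p[:,:2]-c0).T)-r; p=p[e>-0.0008]
print('ring',c0,r,len(p))
hb=((b.max(2)>0)*0).astype(np.uint8)
# shaft arc: inner orange boundary, top side
ap=[]
for th in np.radians(np.arange(-150,-55,8)):
    for R in range(60,160):
        x,y=250+R*np.cos(th),220+R*np.sin(th)
        if sat[int(y),int(x)]>45: ap.append((x,y));break
ap=np.array(ap); 
for z in(.0715,.070): print('shaft arc',circ(cast(E,P(ap[:,0],ap[:,1],316,87,f),z)))
print('flat dist',n@(v[2:]-c0))
from h import go
go((.446,-.302,.16))
E
```

```text
[[150, 221], [158, 226], [166, 231], [174, 235], [182, 239], [190, 244], [198, 249], [206, 254], [214, 258], [222, 263], [230, 268], [238, 274], [246, 278], [254, 283], [262, 287], [270, 292], [278, 296], [286, 301], [294, 305], [302, 309]]
normal deg -28.795307
ring [ 0.4869 -0.0519] 0.009348682482931577 21
shaft arc (array([ 0.4874, -0.0524]), np.float64(0.00745363738324491))
shaft arc (array([ 0.4874, -0.0523]), np.float64(0.007514039807021406))
flat dist 0.0018709141537414896
now [ 0.5575 -0.0622  0.1383] [-179.98    0.05 -179.44] q [-6.4  5.7 -2.2 82.1 -0.  -6.9] F [-0.1  0.5  0.3]
(0.446, -0.302, 0.16) -> [ 0.1138 -0.2387 -0.0218]
```

```bash
echo '[[0.02,-0.036,-0.01,-5,0.03],[0.04,-0.072,-0.01,-12,0.04],[0.06,-0.108,-0.01,-19,0.04],[0.08,-0.144,-0.01,-26,0.04],[0.1,-0.18,-0.01,-26,0.04]]' | python3 drive.py
echo '[[-0.003,-0.038,0.02,0,0.04],[-0.005,-0.075,0.04,0,0.04],[-0.005,-0.075,0.04,0,0.04],[-0.005,-0.075,0.04,0,0.04]]' | python3 drive.py
python3 - <<'E'
from h import *
go((.423,-.3173,.1),(.423,-.3173,.046))
print((bot.get_obs()['tcp_rot'][2]+153.4))
E
```

```text
time: 7.23
ee_pos: [0.4624, -0.237, 0.1485]
tcp_rot: [-179.9, 0.1, -153.1]
wrist_force: [0.5, -0.0, -0.3]
opening: 0.0397
grasp_force: 0.0
time: 7.57
ee_pos: [0.5005, -0.3019, 0.1058]
tcp_rot: [179.9, -0.1, -153.7]
wrist_force: [-1.1, 0.5, 1.1]
opening: 0.0402
grasp_force: 0.0
now [ 0.5005 -0.3019  0.1058] [ 1.7986e+02 -9.0000e-02 -1.5369e+02] q [-31.1   9.5  -1.5  79.1  -0.  -57.4] F [-1.1  0.5  1.1]
(0.423, -0.3173, 0.1) -> [0.0763 0.0205 0.0059]
(0.423, -0.3173, 0.046) -> [0.0762 0.0204 0.0599]
-0.28891888155513357
```

```bash
echo '[[0.035,0.01,0,0,0.04],[0.07,0.02,0,0,0.04],[0.0763,0.0205,0,0,0.04],[0.0763,0.0205,0,0,0.04],[0.0763,0.0205,0,0,0.04]]' | python3 drive.py
python3 - <<'E'
from h import *
go((.423,-.3173,.1),(.423,-.3173,.046))
print((bot.get_obs()['tcp_rot'][2]+153.4))
E
```

```text
time: 7.98
ee_pos: [0.4244, -0.3158, 0.1091]
tcp_rot: [-179.9, 0.1, -153.5]
wrist_force: [0.4, 0.6, 0.7]
opening: 0.0401
grasp_force: 0.0
now [ 0.4244 -0.3158  0.1091] [-1.7985e+02  9.0000e-02 -1.5354e+02] q [-36.7   1.6  -9.7  78.5   0.  -63.1] F [0.4 0.6 0.7]
(0.423, -0.3173, 0.1) -> [ 0.0019 -0.0007  0.0091]
(0.423, -0.3173, 0.046) -> [ 0.002  -0.0005  0.0631]
-0.1387404785890567
```

```bash
echo '[[0.001,-0.0005,0.03,0,0.04],[0.0015,-0.0005,0.055,0,0.04],[0.0015,-0.0005,0.062,0,0.04],[0.0015,-0.0005,0.063,0,0.04],[0.0015,-0.0005,0.063,0,0.04]]' | python3 drive.py
python3 - <<'E'
from h import *
go((.423,-.3173,.046))
E
```

```text
time: 8.4
ee_pos: [0.4237, -0.3166, 0.045]
tcp_rot: [-180.0, 0.0, -153.4]
wrist_force: [-0.1, -0.4, 1.2]
opening: 0.0399
grasp_force: 0.0
now [ 0.4237 -0.3166  0.045 ] [-1.7999e+02  1.0000e-02 -1.5345e+02] q [-36.8   3.5 -15.   71.5   0.  -63.3] F [-0.1 -0.4  1.2]
(0.423, -0.3173, 0.046) -> [ 0.0009 -0.0003 -0.001 ]
```

```bash
echo '[[0.0009,-0.0003,-0.001,0,0.02],[0.0009,-0.0003,-0.001,0,0],[0.0009,-0.0003,-0.001,0,0],[0.0009,-0.0003,-0.001,0,0],[0.0009,-0.0003,-0.001,0,0]]' | python3 drive.py 60
echo '[[0,0,0,0,0],[0,0,-0.01,0,0],[0,0,-0.04,0,0],[0,0,-0.08,0,0],[0,0,-0.1,0,0]]' | python3 drive.py
python3 - <<'E'
from h import *
go((.4873,-.0522,.16))
s=snap('scene','s6.png');w=snap('wrist','w6.png');np.save('w6.npy',np.array(bot.camera_info('wrist')['extrinsics']))
p=bot.get_obs()['ee_pos']-[0,0,.02]
x,y=map(int,proj('scene',p));u,v=map(int,proj('wrist',p)); print(x,y,u,v)
f=lambda im,x,y,w,h,k:cv2.resize(im[max(y-h,0):y+h,max(x-w,0):x+w],None,fx=k,fy=k,interpolation=cv2.INTER_CUBIC)
a=f(s,x,y,50,50,4); b=f(w,u,min(v,340),60,60,400/120)
cv2.imwrite('pics/w6c.png',np.hstack([a[:400,:400],b[:400,:400]])) if a.shape[0]==400 else cv2.imwrite('pics/w6c.png',b)
E
```

```text
time: 8.82
ee_pos: [0.4233, -0.3182, 0.0472]
tcp_rot: [-179.8, 0.1, -153.5]
wrist_force: [-0.1, 0.3, 6.3]
opening: 0.0126
grasp_force: 59.6
time: 9.23
ee_pos: [0.4229, -0.318, 0.1503]
tcp_rot: [-179.8, 0.1, -153.5]
wrist_force: [0.9, 0.1, 0.7]
opening: 0.0125
grasp_force: 58.7
now [ 0.4229 -0.318   0.1503] [-1.7979e+02  1.0000e-01 -1.5349e+02] q [-36.9   1.1  -5.7  83.   -0.  -63.4] F [0.9 0.1 0.7]
(0.4873, -0.0522, 0.16) -> [-0.1762  0.2091 -0.0101]
465 200 321 261
```

View pics/w6c.png

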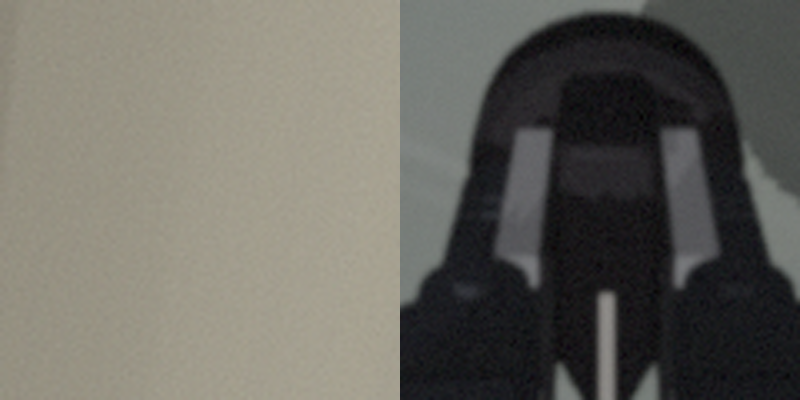

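The wrist half shows the knob held square between the pads, with the skirt's near edge at the top and the white line along the tool axis. The scene crop shows only the arm. I'll check the axis offset in the tool frame.

```bash
python3 - <<'E'
from m import *
E=np.load('w6.npy'); w=cv2.imread('pics/w6.png'); g=cv2.GaussianBlur(w,(3,3),0).max(2).astype(float)
b=cv2.resize(g[201:321,261:381],None,fx=4,fy=4,interpolation=cv2.INTER_CUBIC)
o=bot.get_obs(); R=Ro.from_euler('xyz',o['tcp_rot'],degrees=True)
pts=[]
for th in np.radians(np.arange(-165,-65,5)):   # left/top arc, lit background
    prev=None
    for r in range(120,240):
        x,y=256+r*np.cos(th),180+r*np.sin(th)
        if y<0 or x<0: break
        if b[int(y),int(x)]>75: pts.append((x,y)); break
pts=np.array(pts); print(len(pts))
uv=P(pts[:,0],pts[:,1],261,201,4)
for z in (.104,.108,.113):
    c,r=circ(cast(E,uv,z)); print(z,c,r,'tool',R.inv().apply(np.r_[c,o['ee_pos'][2]]-o['ee_pos']))
top=cast(E,P([256],[pts[np.abs(pts[:,0]-256).argmin(),1]],261,201,4),.104)[0]; print('near edge tool',R.inv().apply(top-o['ee_pos']))
# white line x offset
l=cast(E,P([606/400*480],[350/400*480],261,201,4),.146)[0]; print('line tool',R.inv().apply(l-o['ee_pos']))
l=cast(E,P([606/400*480],[300/400*480],261,201,4),.146)[0]; print('line tool',R.inv().apply(l-o['ee_pos']))
E
```

```text
20
0.104 [ 0.4256 -0.316 ] 0.023901539280326598 tool [-0.0027  0.0017 -0.    ]
0.108 [ 0.4238 -0.3168] 0.02332230985589842 tool [-0.0008  0.0017 -0.    ]
0.113 [ 0.4216 -0.3179] 0.022598273075363284 tool [ 0.0017  0.0017 -0.    ]
near edge tool [0.0211 0.0018 0.0467]
line tool [-0.0138  0.0559  0.0044]
line tool [-0.0057  0.055   0.0044]
```

```bash
echo '[[-0.022,0.026,-0.004,7,0],[-0.044,0.052,-0.008,14,0],[-0.066,0.078,-0.01,21,0],[-0.088,0.104,-0.01,28,0],[-0.11,0.13,-0.01,35,0]]' | python3 drive.py
python3 - <<'E'
from h import *
go((.4868,-.0533,.15)); print(bot.get_obs()['tcp_rot'][2]-151.2)
E
```

```text
time: 9.75
ee_pos: [0.4621, -0.1534, 0.1554]
tcp_rot: [-180.0, -0.0, 172.1]
wrist_force: [0.5, -0.1, -0.7]
opening: 0.0125
grasp_force: 58.7
now [ 0.4621 -0.1534  0.1554] [-180.     -0.    172.08] q [-18.4  -4.5 -10.6  83.9  -0.  -10.4] F [ 0.5 -0.1 -0.7]
(0.4868, -0.0533, 0.15) -> [-0.0107  0.1026  0.0054]
20.882833750628578
```

```bash
echo '[[-0.003,0.034,0,7,0],[-0.006,0.065,0,14,0],[-0.01,0.09,0,20.3,0],[-0.01,0.09,0,20.3,0],[-0.01,0.09,0,20.3,0]]' | python3 drive.py
python3 - <<'E'
from h import *
go((.4868,-.0533,.125)); print(bot.get_obs()['tcp_rot'][2]-151.2)
E
```

```text
time: 10.17
ee_pos: [0.4839, -0.0658, 0.1551]
tcp_rot: [-180.0, -0.0, 152.3]
wrist_force: [-0.5, -1.1, -0.5]
opening: 0.0128
grasp_force: 58.8
now [ 0.4839 -0.0658  0.1551] [-1.7998e+02 -3.0000e-02  1.5234e+02] q [ -7.7  -4.2 -10.4  83.9  -0.   19.9] F [-0.5 -1.1 -0.5]
(0.4868, -0.0533, 0.125) -> [0.0032 0.0124 0.0301]
1.1415899523734367
```

```bash
echo '[[0.003,0.012,0,1,0],[0.003,0.012,0.015,1,0],[0.003,0.012,0.03,1,0],[0.003,0.012,0.03,1,0],[0.003,0.012,0.03,1,0]]' | python3 drive.py
python3 - <<'E'
from h import *
go((.4868,-.0533,.125)); print(bot.get_obs()['tcp_rot'][2]-151.2)
go((.4868,-.0533,.116))
E
```

```text
time: 10.58
ee_pos: [0.4862, -0.0557, 0.1249]
tcp_rot: [-180.0, -0.1, 151.2]
wrist_force: [0.0, -0.0, -0.5]
opening: 0.0128
grasp_force: 58.8
now [ 0.4862 -0.0557  0.1249] [-1.7995e+02 -9.0000e-02  1.5117e+02] q [ -6.5  -3.8 -13.3  80.6  -0.   22.3] F [ 0.  -0.  -0.5]
(0.4868, -0.0533, 0.125) -> [ 0.0006  0.0024 -0.0001]
-0.032506967281250354
now [ 0.4862 -0.0557  0.1249] [-1.7995e+02 -9.0000e-02  1.5117e+02] q [ -6.5  -3.8 -13.3  80.6  -0.   22.3] F [ 0.  -0.  -0.5]
(0.4868, -0.0533, 0.116) -> [0.0006 0.0024 0.0089]
```

```bash
echo '[[0.0006,0.0024,0,0,0],[0.0006,0.0024,0.003,0,0],[0.0006,0.0024,0.006,0,0],[0.0006,0.0024,0.008,0,0],[0.0006,0.0024,0.01,0,0]]' | python3 drive.py
python3 - <<'E'
from h import *
go((.4868,-.0533,.11)); print(bot.get_obs()['torque'])
E
```

```text
time: 11.0
ee_pos: [0.4876, -0.0526, 0.1153]
tcp_rot: [180.0, 0.0, 151.2]
wrist_force: [-1.1, 1.7, 3.5]
opening: 0.0128
grasp_force: 59.2
now [ 0.4876 -0.0526  0.1153] [1.8000e+02 1.0000e-02 1.5116e+02] q [ -6.2  -3.6 -14.2  79.4   0.   22.7] F [-1.1  1.7  3.5]
(0.4868, -0.0533, 0.11) -> [ 0.0003 -0.001   0.0052]
[ 0.2446191   0.12406456 -0.00341477]
```

```bash
echo '[[0,0,0.0015,0,0],[0,0,0.003,0,0],[0,0,0.003,0,0]]' | python3 drive.py
python3 - <<'E'
from h import *
go((.4868,-.0533,.11)); print(bot.get_obs()['torque'])
E
```

```text
time: 11.25
ee_pos: [0.4874, -0.0524, 0.112]
tcp_rot: [180.0, -0.0, 151.2]
wrist_force: [-0.2, 1.2, -2.0]
opening: 0.0129
grasp_force: 58.8
now [ 0.4874 -0.0524  0.112 ] [ 1.8000e+02 -3.0000e-02  1.5116e+02] q [ -6.1  -3.5 -14.5  79.1   0.   22.7] F [-0.2  1.2 -2. ]
(0.4868, -0.0533, 0.11) -> [ 0.0001 -0.0011  0.002 ]
[0.24012135 0.07049408 0.04965846]
```

```bash
echo '[[0,0,0.002,0,0],[0,0,0.004,0,0],[0,0,0.006,0,0],[0,0,0.006,0,0]]' | python3 drive.py
python3 - <<'E'
from h import *
go((.4868,-.0533,.0975)); print(bot.get_obs()['torque'])
E
```

```text
time: 11.58
ee_pos: [0.4874, -0.0524, 0.1058]
tcp_rot: [-180.0, -0.0, 151.2]
wrist_force: [-0.8, 2.7, -2.1]
opening: 0.0127
grasp_force: 58.7
now [ 0.4874 -0.0524  0.1058] [-1.8000e+02 -3.0000e-02  1.5115e+02] q [ -6.1  -3.4 -15.   78.4   0.   22.7] F [-0.8  2.7 -2.1]
(0.4868, -0.0533, 0.0975) -> [ 0.0001 -0.0011  0.0083]
[0.51755071 0.13944541 0.04537421]
```

```bash
echo '[[0,0.0006,0.001,0,0],[0,0.0006,0.002,0,0],[0,0.0006,0.002,0,0]]' | python3 drive.py
echo '[[0,0,0.001,0,0],[0,0,0.001,0,0]]' | python3 drive.py
echo '[[0,0,0.001,0,0],[0,0,0.001,0,0]]' | python3 drive.py
echo '[[0,0,0.001,0,0],[0,0,0.001,0,0]]' | python3 drive.py
```

```text
time: 11.83
ee_pos: [0.4878, -0.0521, 0.1042]
tcp_rot: [-180.0, -0.0, 151.1]
wrist_force: [-1.4, 1.8, -0.3]
opening: 0.0126
grasp_force: 58.9
time: 12.0
ee_pos: [0.4878, -0.0521, 0.1034]
tcp_rot: [-180.0, 0.0, 151.1]
wrist_force: [-2.2, 0.7, 3.6]
opening: 0.0123
grasp_force: 59.3
time: 12.17
ee_pos: [0.4878, -0.052, 0.1024]
tcp_rot: [-180.0, 0.0, 151.1]
wrist_force: [-2.8, 1.2, 5.3]
opening: 0.0128
grasp_force: 59.4
time: 12.33
ee_pos: [0.4878, -0.052, 0.1013]
tcp_rot: [-180.0, 0.0, 151.1]
wrist_force: [-2.3, 1.1, 6.2]
opening: 0.0125
grasp_force: 59.6
```

```bash
echo '[[0,0,0.001,0,0],[0,0,0.002,0,0],[0,0,0.0025,0,0],[0,0,0.0025,0,0]]' | python3 drive.py
echo '[[0,0,0.001,0,0],[0,0,0.001,0,0]]' | python3 drive.py
echo '[[0,0,0.001,0,0],[0,0,0.001,0,0]]' | python3 drive.py
```

```text
time: 12.67
ee_pos: [0.4879, -0.052, 0.0991]
tcp_rot: [180.0, 0.0, 151.1]
wrist_force: [-4.9, 1.8, 7.6]
opening: 0.0124
grasp_force: 59.9
time: 12.83
ee_pos: [0.4879, -0.052, 0.0981]
tcp_rot: [180.0, 0.0, 151.1]
wrist_force: [-4.0, 1.1, 7.2]
opening: 0.0126
grasp_force: 60.0
time: 13.0
ee_pos: [0.4879, -0.052, 0.098]
tcp_rot: [180.0, 0.1, 151.1]
wrist_force: [-6.1, 0.7, 12.5]
opening: 0.0129
grasp_force: 60.8
```

```bash
python3 - <<'E'
from h import *
s=snap('scene','s7.png');t=snap('top','t7.png');w=snap('wrist','w7.png')
f=lambda im,x,y,w,h,k:cv2.resize(im[y:y+h,x:x+w],None,fx=k,fy=k,interpolation=cv2.INTER_CUBIC)
a=f(s,180,170,200,150,2);b=f(t,200,130,200,150,2);c=f(w,260,150,133,100,3)
cv2.imwrite('pics/f.png',np.vstack([np.hstack([a,b]),np.hstack([c[:300,:399],np.zeros((300,401,3),np.uint8)])]))
go()
E
```

```text
now [ 0.488 -0.052  0.098] [1.7998e+02 6.0000e-02 1.5115e+02] q [ -6.1  -3.3 -15.8  77.4  -0.   22.8] F [-7.3  1.7 13.7]
```

View pics/f.png

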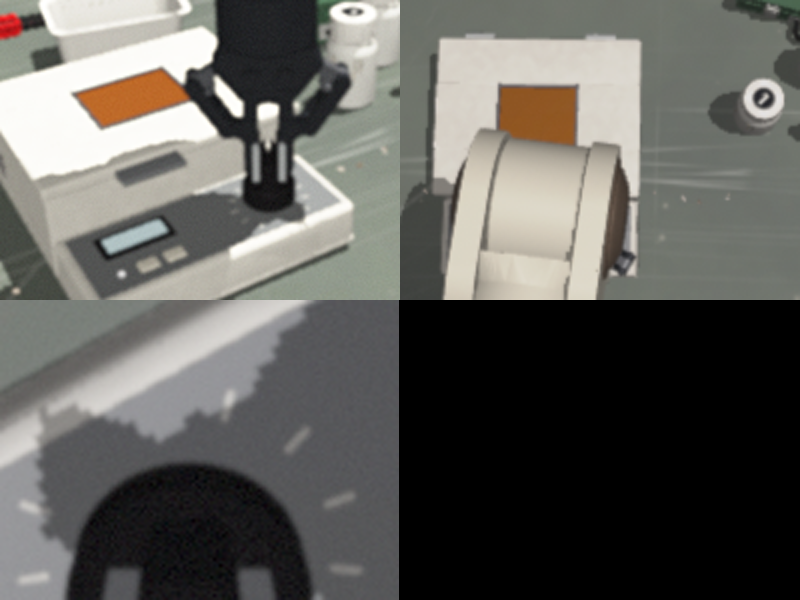

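The picture shows the lid level and shut, the knob seated down over the shaft at about (270,185) with the fingers on it, and the bottles standing where they were.

```bash
python3 -c "
from workcell import bot
print(bot.job_done())"
```

```text
the job is handed in; nothing more can be done
None
```

I handed the job in at about 13 s: the lid is shut, the knob is fully on the D-shaft, and the robot is still holding it pushed in against the stop (about 5.8 of 6 mm by arm travel, 60 N grip). The bottles and dropper were not touched; the judge's verdict was not shown.

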